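# Zero the alloy tester and hold its probe on the brass blank

### The job

Check the rectangular brass blank with the alloy tester: with the probe still in its stand, press the tester's red plunger all the way down to its stop and let it come back up. Then take the blue probe out of the stand and gently hold it upright with its spring tip on the ringed spot of the brass blank, inside the ring and pushed in about half of its spring travel, leaving the blanks and everything else where they are. Finish while still holding the probe there, steady; do not put it down.

Things in the scene. Friction and masses are not known exactly. Their poses are not given: they have to be found in the camera images.
- plunger_top (a point): centre of the top face of the tester's red round plunger head (36 mm across, 10 mm thick), which sticks up from a white box 100 x 100 mm and 45 mm high with a dark display strip; the head top stands 76 mm above the bench at rest
- plunger (a joint): plunger travel in m: 0 up, 0.012 fully down at its stop; a spring pushes back, about 2 N at the start and 7 N at the stop, and raises it again when let go
- stand: fixed aluminium block 70 x 70 mm, 60 mm high, with an upright 17 mm through-hole at its centre in which the probe stands; origin at the centre of its underside, x and y along its sides
- probe: loose blue probe, about 0.12 kg, upright in the stand; origin on its axis, at the underside of its black collar (30 mm across, 5 high) that rests on the stand; z up. Square blue grip 22 x 22 mm from 5 to 55 mm above the origin, faces along probe x and y (square with the stand), yellow cap to 61 mm. Steel shank, 12 mm, to 35 mm below; 7 mm brass spring tip to 47 mm below when free
- probe_spring (a joint): how far the probe's spring tip is pushed in, in m: 0 free, 0.012 at its stop; the spring takes 1 N to start moving and 250 N/m more, so 2.5 N at half travel (0.006) and 4 N at the stop
- probe_tip (a point): the end point of the probe's spring tip
- brass_blank: rectangular yellow brass plate 76 x 56 mm, 8 mm thick, lying flat and loose on the grey brick (130 x 100 mm, 45 mm high), so its top is 53 mm above the bench; origin at its underside centre, x along its length
- brass_spot (a point): the marked spot on the brass blank's top face: a black drawn ring, 16 mm inside diameter, 22 mm outside, with a centre dot; 16 mm along x and 8 mm along y from the blank's centre
- copper_disc: round copper blank, 64 mm across, 8 mm thick, with the same ring drawn on it; not the one to test; lies loose on the reddish brick; origin at its underside centre
- tweezers: loose steel tweezers about 150 mm long, 6 mm high, lying on the bench; origin at mid-length on the bench
- flux_jar: closed amber jar with black lid, 60 mm across, 75 mm high; origin at its underside centre
- hammer: loose hammer lying on the bench, about 240 mm long; origin near mid-length
There are look-alikes about, which are no part of the job. What is meant by the probe is not pink, and is the larger of those in its own colour.

How it is judged:
On the way, in this order (a step that is already met when the one before it is completed fails the run):
1. the plunger is pressed to its stop while the probe is in its stand (value of joint plunger above 0.0105 m and horizontal distance between probe and stand below 0.008 m and z of probe in the frame of stand below 0.066 m), for 0.1 s.
2. the plunger is back up, and the probe is drawn clear of the stand by the fingers (value of joint plunger below 0.002 m and z of probe_tip in the frame of stand above 0.062 m and contact force between the fingers and probe above 1 N), for 0.1 s.
At the end, for the whole second after the job is handed in: For the last second: probe in the fingers, still, within 0.14 rad of upright, tip within 8 mm of the ring centre, pressing 1.2 to 4.5 N, spring in 2 to 10 mm; robot not touching the blank; plunger up; brass blank flat, moved under 12 mm; disc, tweezers, jar and hammer under 20 mm (horizontal distance between probe_tip and brass_spot below 0.008 m and contact force between probe and brass_blank between 1.2 and 4.5 N and value of joint probe_spring between 0.002 and 0.01 m and angle between probe's own z axis and vertical below 0.14 rad and height (world z) of probe above 0.08 m and contact force between the fingers and probe above 1 N and linear speed of probe below 0.01 m/s and value of joint plunger below 0.002 m and contact force between each of the arm, the fingers and brass_blank below 0.1 N and distance of brass_blank from where it was at the start of the episode below 0.012 m and angle between brass_blank's own z axis and vertical below 0.05 rad and distance of each of copper_disc, tweezers, flux_jar, hammer from where it was at the start of the episode below 0.02 m); the arm keeps its last pose, push and grip.
It fails at once if the probe is pressed hard on the brass blank (over 15 N) (contact force between probe and brass_blank above 15 N).
It fails at once if the brass blank is shoved (over 20 mm) (distance of brass_blank from where it was at the start of the episode above 0.02 m).
It fails at once if a bystander is disturbed (moved over 30 mm) (distance of any of copper_disc, tweezers, flux_jar, hammer from where it was at the start of the episode above 0.03 m).
It also fails if it takes over 53 s, if anything falls off the work surface, if the arm or the gripper's body presses on something with over 40 N, if the wrist force passes 120 N, or if a joint passes its speed limit or range.

### The arm

A 6-joint arm with a two-finger parallel gripper is mounted at the origin on the work surface. World frame = base frame: x ahead of the robot, y to its left, z up, the work surface at z = 0. Lengths are in m, angles in rad, forces in N, time in s.
With the tool pointing down it reaches from about 0.35 to 0.975 m from the base axis. Payload 4.9 kg.
Tool frame: the origin (TCP) lies at the very end of the fingers, on their centre line; the grasp point (between the pads) lies 19 mm behind it; z points along the fingers, y is the line along which they close (so a half turn about z gives the same grasp; the last joint's range is limited). The gripper opens to 85 mm and grips with 20 to 120 N. Pads are 22 mm wide; open, the fingers measure 114 mm over their backs; the gripper's body (76 mm by 85 mm) begins 54 mm behind the grasp point. The pads swing forward as they close: fully open they stand 13 mm farther back than shut.
Start: joints at [-1.22, 0.053, 1.613, -0, 1.476, -0.119], TCP at [0.283, -0.557, 0.231] pointing down, gripper open.
Joint ranges: [-3.01, 3.01], [-1.01, 2.22], [0.06, 2.58], [-1.02, 4.17], [0.09, 2.62], [-3.14, 3.14]. Speed limits (rad/s): [2.57, 2.57, 3.14, 3.14, 3.14, 3.14].

### API

Orientations are given as a unit quaternion [w, x, y, z].
In Python, from plant import manip gives the robot as it stands.
- The arm moves only by the tool play_rows, never from a script. Its argument "series" is a list that holds one entry, the list of rows, each a list of 7 numbers: the shift along the world's x, y, z in m, then the turn, a rotation vector about the world's x, y, z in degrees, then the opening, from 0 (shut) to 1 (fully open). In form: [[[dx, dy, dz, rx, ry, rz, grip], ...]]. A call has 1 to 10 rows; each row shifts and turns the commanded pose from where the row before left it; what a row does not reach is not made up. A row lasts 1/10 s, in which the tool goes at most 50 mm and 8.59 degrees, less where a joint would pass 70% of its speed; a pose out of reach is approached as far as the arm can. A call with a gripper value outside its range is refused whole. The fingers move at their own pace and stop on an object; the grip force is fixed at half the most. Time passes only in rows, so rows that do not move let the fingers close. It gives the time, the measured TCP pose, the force, the opening and the grip force at its end, in the units of the state.
- manip.state(): the state, without advancing time (a new reading comes with each control period).
- manip.grab_frame(name): name is "side" or "top"; returns a dict with "frame" (384x512x3 uint8, blue, green, red), "mtx" (3x3 intrinsics, pixels), "R" (3x3) and "t" (3): a world point X has camera coordinates R X + t. Camera axes: x right, y down, z forward; pixel columns grow to the right and rows downward; lengths in m; the calibration is good to about 2 mm. A picture is of the moment at which its call begins. There is no depth.
- manip.job_done(): hands the job in; it is judged then, once.
The state is a dict: "time": time; "joint_pos": joint angles; "joint_vel": joint speeds; "joint_efforts": joint torques, N m; "tool_pos": TCP position; "tool_rot": TCP orientation; "contact_force": force on the tool from outside, world axes, zero at the start; "ft_torque": the same for the moment, N m; "gripper_width": opening from 0.0 (shut) to 1.0 (fully open); "grasp_force": force on a finger pad.
Only numpy, scipy, OpenCV 4.12 (cv2) and the standard library are available. Lean on these libraries where they do the work, as an engineer would, in place of code of your own. Each camera call takes 0.05 s, during which the arm holds its last target. There are 200 camera calls.

## Working session

There is one attempt and no reset: what is moved stays moved. The work goes in short steps, Python scripts to look and compute and a tool call to move; the robot and the scene stay as the last step left them, time stands still between calls to the robot, and variables do not carry over. Pictures are saved under pics/ and viewed, at most 10 in all, crops included, and the job is handed in when it is done.

Besides the shell and the picture viewer there is one more tool, called after ">>>" as name(argument=value, ...) on one line, values as JSON. play_rows: Moves the arm, as the interface text tells. Its arguments: {"type":"object","properties":{"series":{"type":"array"}},"required":["series"]}

```bash
mkdir -p pics; cat > h.py <<'E'
import numpy as np, cv2, sys
sys.path.insert(0,'.')
from plant import manip
def snap(n,out):
    f=manip.grab_frame(n); cv2.imwrite(f'pics/{out}.png',f['frame']); np.savez(f'pics/{out}.npz',**f); return f
def ray(out,u,v,z):
    f=np.load(f'pics/{out}.npz'); K,R,t=f['mtx'],f['R'],f['t']
    c=-R.T@t; d=R.T@np.linalg.solve(K,[u,v,1.]); return c+d*(z-c[2])/d[2]
def proj(out,X):
    f=np.load(f'pics/{out}.npz'); p=f['mtx']@(f['R']@np.array(X,float)+f['t']); return p[:2]/p[2]
E
python3 - <<'E'
from h import *
for n in('top','side'):
    f=snap(n,n+'1'); print(n,-f['R'].T@f['t'],f['R'][2]); cv2.imwrite(f'pics/{n}1b.png',cv2.resize(f['frame'],(800,600),interpolation=cv2.INTER_CUBIC))
print(manip.state())
E
```

```text
top [ 0.31852298 -0.00883763  1.53175326] [ 0.18167031  0.00394917 -0.98335157]
side [ 0.31576472 -0.53491475  0.64370575] [ 0.34105952  0.66078119 -0.66861545]
{'time': 0.1, 'joint_pos': array([-1.21996647e+00,  5.33158183e-02,  1.61414023e+00, -9.24680447e-06,
        1.47602905e+00, -1.19003000e-01]), 'joint_vel': array([ 0.0015007 , -0.00191971, -0.00191071, -0.00215644,  0.00211626,
        0.0001663 ]), 'joint_efforts': array([-8.72665942e-05, -3.94904137e+01, -3.71363533e+01, -1.88526819e-04,
        3.91349924e-03, -7.33181537e-06]), 'tool_pos': array([ 0.28276165, -0.55674506,  0.23018032]), 'tool_rot': array([-9.39340638e-04,  9.72533259e-01,  2.32762034e-01, -1.14005803e-04]), 'contact_force': array([-0.48048166,  0.55569264, -0.17427331]), 'ft_torque': array([ 0.04645828, -0.01413757,  0.02348916]), 'grasp_force': 0.0, 'gripper_width': 1.001919749455324}
```

View pics/top1b.png

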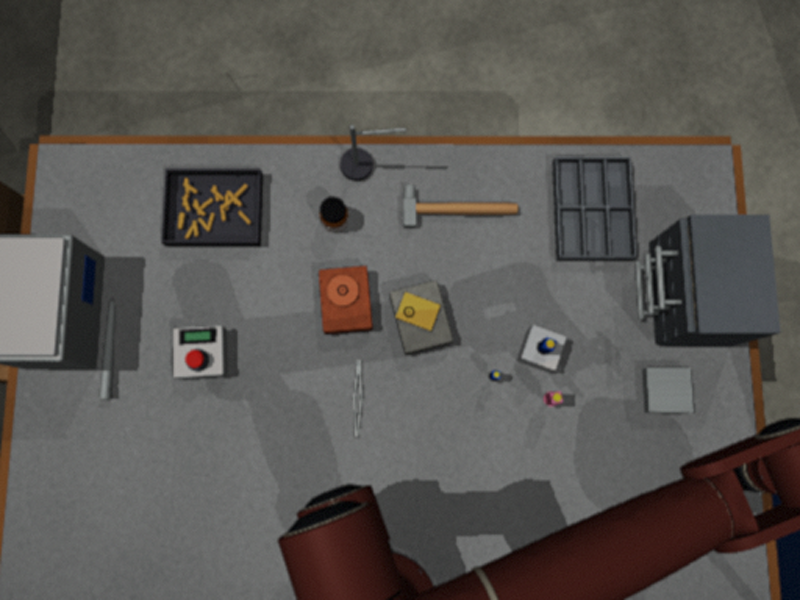

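View pics/side1b.png

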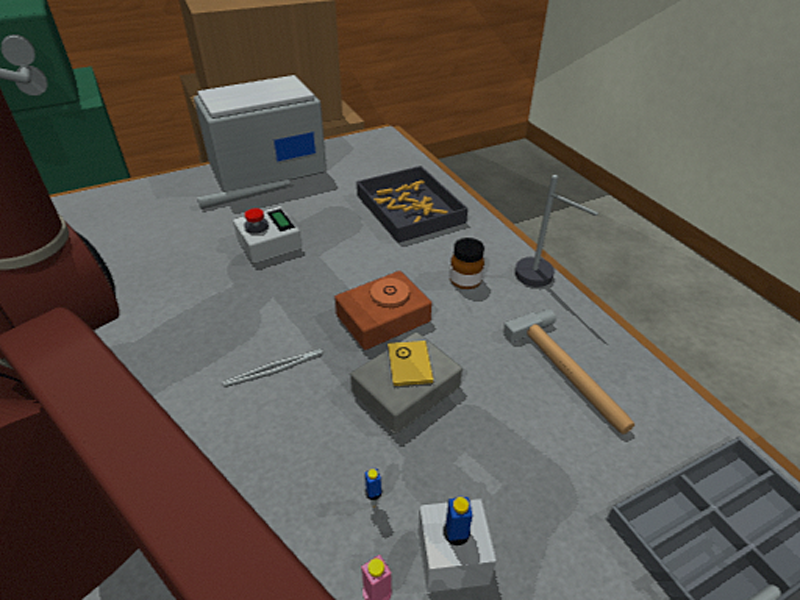

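The top view shows the red plunger near (196,358), the probe's yellow cap near (550,345) and the brass ring near (409,311). The side view shows the same items near (255,213), (461,503) and (403,352). I'll enlarge these areas.

```bash
python3 - <<'E'
from h import *
def crop(o,cx,cy,w,h,s):
    I=cv2.imread(f'pics/{o}.png'); return cv2.resize(I[cy-h//2:cy+h//2,cx-w//2:cx+w//2],None,fx=s,fy=s,interpolation=cv2.INTER_CUBIC)
# 4 tiles 390x300 : scale 6 ->65x50 ; 
a=crop('top1',126,225,64,50,6);b=crop('top1',348,223,64,50,6);c=crop('top1',266,202,64,50,6)
d=crop('side1',258,226,64,50,6)
cv2.imwrite('pics/m1.png',np.vstack([np.hstack([a,b]),np.hstack([c,d])]))
e=crop('side1',168,146,64,50,6);f=crop('side1',292,340,128,86,3)
f=cv2.resize(f,(384,258)); f=np.vstack([f,np.zeros((42,384,3),np.uint8)])
cv2.imwrite('pics/m2.png',np.hstack([e,f]))
E
```

```text
(no output)
```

View pics/m1.png

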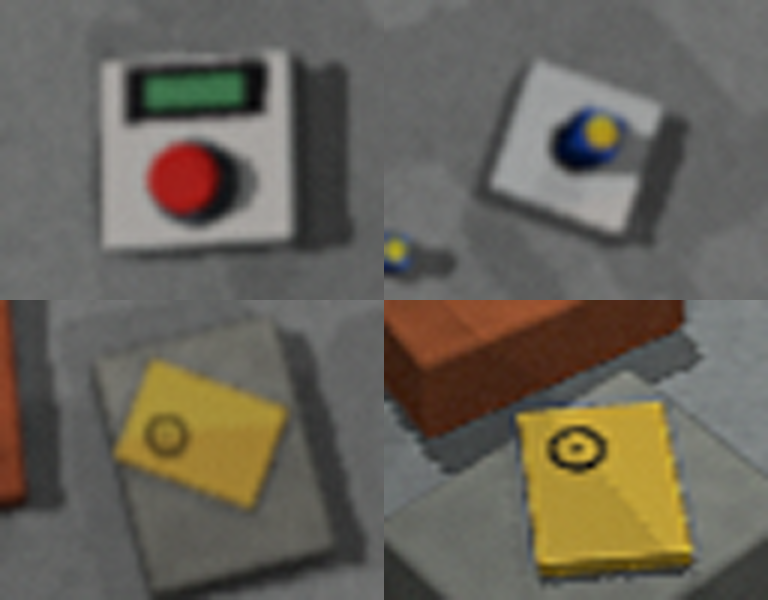

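View pics/m2.png

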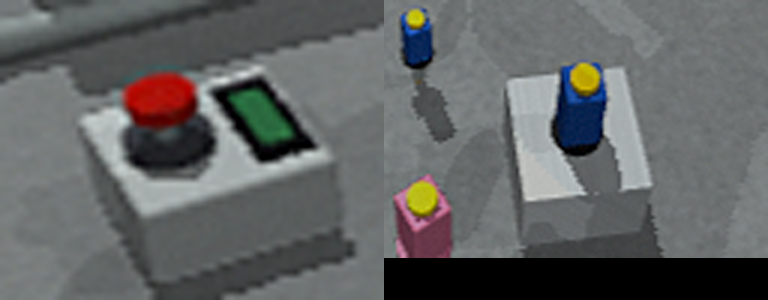

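```bash
python3 - <<'E'
from h import *
def o(x0,y0,s,p): return x0+(p[0]+.5)/s-.5, y0+(p[1]+.5)/s-.5
def R(n,i,x0,y0,s,p,z): 
    r=ray(i,*o(x0,y0,s,p),z); print(n,i,r.round(4)); return r
R('plunger','top1',94,200,6,(183,178),.076);R('plunger','side1',136,121,6,(160,86),.076)
R('cap','top1',316,198,6,(218,133),.121);R('cap','side1',228,297,3,(202,73),.121)
R('ring','top1',234,177,6,(166,136),.053);R('ring','side1',226,201,6,(193,148),.053)
for n,x0,y0,c,z in(('stand',316,198,[(156,60),(278,105),(246,235),(108,188)],.06),('brass',234,177,[(152,60),(288,108),(252,205),(116,155)],.053),('box',94,200,[(102,60),(290,50),(293,240),(104,248)],.045)):
    P=np.array([R(n,'top1',x0,y0,6,p,z) for p in c]); e=np.diff(np.vstack([P,P[:1]]),axis=0); print(P.mean(0),np.degrees(np.arctan2(e[:,1],e[:,0])),np.linalg.norm(e,axis=1))
P=np.array([R('standside','side1',228,297,3,p,.06) for p in [(122,78),(242,68),(268,186),(140,200)]]);e=np.diff(np.vstack([P,P[:1]]),axis=0);print(P.mean(0),np.degrees(np.arctan2(e[:,1],e[:,0])),np.linalg.norm(e,axis=1))
q=manip.state()['tool_rot']; from scipy.spatial.transform import Rotation as T
M=T.from_quat(q[[1,2,3,0]]).as_matrix(); print(M.round(3)); print(np.degrees(np.arctan2(M[1,1],M[0,1])))
E
```

```text
plunger top1 [0.4746 0.3697 0.076 ]
plunger side1 [0.4766 0.3766 0.076 ]
cap top1 [ 0.4988 -0.3139  0.121 ]
cap side1 [ 0.5017 -0.3134  0.121 ]
ring top1 [ 0.5715 -0.0484  0.053 ]
ring side1 [ 0.5723 -0.0485  0.053 ]
stand top1 [ 0.5444 -0.2966  0.06  ]
stand top1 [ 0.5211 -0.3585  0.06  ]
stand top1 [ 0.4542 -0.3394  0.06  ]
stand top1 [ 0.4782 -0.2698  0.06  ]
[ 0.49948811 -0.31609154  0.06      ] [-110.65716269  164.0559215    71.00234196  -22.02811889] [0.06613676 0.06954876 0.07359201 0.07146526]
brass top1 [ 0.6118 -0.0412  0.053 ]
brass top1 [ 0.5864 -0.112   0.053 ]
brass top1 [ 0.5353 -0.0927  0.053 ]
brass top1 [ 0.5615 -0.0223  0.053 ]
[ 0.57376986 -0.06705993  0.053     ] [-109.76322884  159.36843662   69.61566948  -20.53372022] [0.07520738 0.05456492 0.07510765 0.05374934]
box top1 [0.5396 0.423  0.045 ]
box top1 [0.545  0.3251 0.045 ]
box top1 [0.446  0.3194 0.045 ]
box top1 [0.4417 0.4167 0.045 ]
[0.49309281 0.37105843 0.045     ] [ -86.85582032 -176.74236688   92.49920427    3.64460923] [0.09806068 0.09918431 0.09740652 0.09809138]
standside side1 [ 0.4799 -0.2692  0.06  ]
standside side1 [ 0.5461 -0.2955  0.06  ]
standside side1 [ 0.5209 -0.3595  0.06  ]
standside side1 [ 0.4554 -0.3348  0.06  ]
[ 0.50058075 -0.31473986  0.06      ] [ -21.64327263 -111.46023248  159.31659589   69.4981586 ] [0.07114548 0.06878748 0.06998116 0.06997334]
[[ 0.892  0.453 -0.001]
 [ 0.453 -0.892  0.002]
 [ 0.    -0.002 -1.   ]]
-63.08049823227052
```

>>> play_rows(series=[[[0.035, 0.033, 0, 0, 0, 0, 0], [0.035, 0.033, 0, 0, 0, 0, 0], [0.035, 0.033, 0, 0, 0, 0, 0], [0.035, 0.033, 0, 0, 0, 0, 0], [0.035, 0.033, 0, 0, 0, 0, 0], [0.003, 0.049, 0, 0, 0, 0, 0], [0.003, 0.049, 0, 0, 0, 0, 0], [0.003, 0.049, 0, 0, 0, 0, 0], [0.003, 0.049, 0, 0, 0, 0, 0], [0.003, 0.049, 0, 0, 0, 0, 0]]])

```text
time: 1.1
tool_pos: [0.4725, -0.1453, 0.2308]
tool_rot: [-0.0, 0.973, 0.233, -0.0]
contact_force: [0.9, -0.0, 0.1]
gripper_width: -0.0
grasp_force: 0.0
```

>>> play_rows(series=[[[0, 0.049, 0, 0, 0, 0, 0], [0, 0.049, 0, 0, 0, 0, 0], [0, 0.049, 0, 0, 0, 0, 0], [0, 0.049, 0, 0, 0, 0, 0], [0, 0.049, 0, 0, 0, 0, 0], [0, 0.049, -0.01, 0, 0, 0, 0], [0, 0.049, -0.02, 0, 0, 0, 0], [0, 0.049, -0.03, 0, 0, 0, 0], [0, 0.049, -0.03, 0, 0, 0, 0], [0, 0.049, -0.02, 0, 0, 0, 0]]])

```text
time: 2.1
tool_pos: [0.4715, 0.3258, 0.1288]
tool_rot: [0.0, 0.973, 0.233, -0.001]
contact_force: [0.7, 0.4, 1.1]
gripper_width: 0.001
grasp_force: 0.0
```

>>> play_rows(series=[[[0.002, 0.03, -0.01, 0, 0, 0, 0], [0, 0, -0.01, 0, 0, 0, 0], [0, 0, -0.01, 0, 0, 0, 0], [0, 0, 0, 0, 0, 0, 0]]])

```text
time: 2.5
tool_pos: [0.4738, 0.353, 0.0991]
tool_rot: [0.001, 0.973, 0.232, -0.002]
contact_force: [0.8, -0.3, -0.6]
gripper_width: -0.001
grasp_force: 0.0
```

```bash
python3 - <<'E'
from h import *
print(manip.state()['tool_pos'],manip.state()['contact_force'])
snap('side','side2'); snap('top','top2')
I=cv2.imread('pics/side2.png')[105:180,120:220];J=cv2.imread('pics/top2.png')[190:265,76:176]
cv2.imwrite('pics/m3.png',cv2.resize(np.hstack([I,J]),None,fx=4,fy=4,interpolation=cv2.INTER_CUBIC))
E
```

```text
[0.4737677  0.35302203 0.09909338] [ 0.77419532 -0.28785313 -0.60219652]
```

View pics/m3.png

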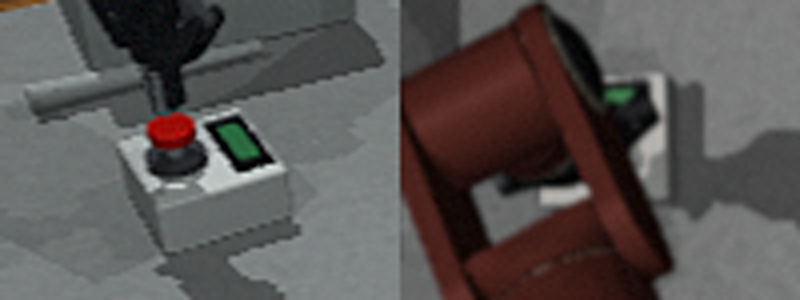

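In the side crop (left) the shut fingers hang just above the plunger head at about (170,130). I'll shift +19 mm in y and press in small steps.

>>> play_rows(series=[[[0.001, 0.019, 0, 0, 0, 0, 0], [0, 0, 0, 0, 0, 0, 0], [0, 0, -0.01, 0, 0, 0, 0], [0, 0, -0.008, 0, 0, 0, 0], [0, 0, -0.006, 0, 0, 0, 0], [0, 0, -0.004, 0, 0, 0, 0], [0, 0, 0, 0, 0, 0, 0]]])

```text
time: 3.3
tool_pos: [0.4755, 0.3728, 0.0726]
tool_rot: [0.001, 0.973, 0.233, -0.001]
contact_force: [-2.0, -2.6, 3.7]
gripper_width: 0.002
grasp_force: 1.6
```

>>> play_rows(series=[[[0, 0, -0.004, 0, 0, 0, 0], [0, 0, -0.003, 0, 0, 0, 0], [0, 0, -0.001, 0, 0, 0, 0], [0, 0, 0, 0, 0, 0, 0]]])

```text
time: 3.7
tool_pos: [0.4763, 0.3736, 0.0659]
tool_rot: [0.0, 0.973, 0.233, 0.0]
contact_force: [-2.2, -2.8, 6.9]
gripper_width: 0.005
grasp_force: 3.0
```

>>> play_rows(series=[[[0, 0, -0.0015, 0, 0, 0, 0], [0, 0, -0.001, 0, 0, 0, 0], [0, 0, -0.0005, 0, 0, 0, 0], [0, 0, 0, 0, 0, 0, 0], [0, 0, 0, 0, 0, 0, 0]]])

```text
time: 4.2
tool_pos: [0.4763, 0.3736, 0.064]
tool_rot: [0.0, 0.973, 0.233, 0.0]
contact_force: [-3.9, -4.3, 10.5]
gripper_width: -0.001
grasp_force: 5.2
```

>>> play_rows(series=[[[0, 0, -0.001, 0, 0, 0, 0], [0, 0, 0, 0, 0, 0, 0], [0, 0, 0, 0, 0, 0, 0]]])

```text
time: 4.5
tool_pos: [0.4764, 0.3737, 0.0639]
tool_rot: [0.0, 0.973, 0.233, 0.0]
contact_force: [-6.1, -5.1, 14.9]
gripper_width: -0.0
grasp_force: 7.5
```

The plunger is on its stop: the head is at 64 mm and the force is 15 N, well above the spring's 7 N. Releasing it and heading to the stand, turning the fingers square to the probe on the way.

>>> play_rows(series=[[[0, 0, 0.006, 0, 0, 0, 0], [0, 0, 0.04, 0, 0, 0, 0], [0, 0, 0.045, 0, 0, 0, 0], [0, 0, 0.045, 0, 0, 0, 0], [0, -0.045, 0, 0, 0, -5, 0.3], [0, -0.045, 0, 0, 0, -5, 0.7], [0, -0.045, 0, 0, 0, -5, 0.7], [0, -0.045, 0, 0, 0, -5, 0.7], [0, -0.045, 0, 0, 0, -5, 0.7], [0, -0.045, 0, 0, 0, -5, 0.7]]])

```text
time: 5.5
tool_pos: [0.4758, 0.1022, 0.197]
tool_rot: [-0.0, 1.0, -0.028, 0.001]
contact_force: [1.0, -0.6, 0.6]
gripper_width: 0.704
grasp_force: 0.0
```

>>> play_rows(series=[[[0.003, -0.045, 0, 0, 0, -5, 0.7], [0.003, -0.045, 0, 0, 0, -5, 0.7], [0.003, -0.045, 0, 0, 0, -5, 0.7], [0.003, -0.045, 0, 0, 0, -2.6, 0.7], [0.003, -0.045, 0, 0, 0, 0, 0.7], [0.003, -0.045, 0, 0, 0, 0, 0.7], [0.003, -0.045, 0, 0, 0, 0, 0.7], [0.003, -0.045, 0, 0, 0, 0, 0.7], [0, -0.045, 0, 0, 0, 0, 0.7], [0, 0, 0, 0, 0, 0, 0.7]]])

```text
time: 6.5
tool_pos: [0.4997, -0.306, 0.1967]
tool_rot: [0.001, 0.983, -0.182, 0.0]
contact_force: [-0.3, 0.9, 0.5]
gripper_width: 0.699
grasp_force: 0.0
```

```bash
python3 - <<'E'
from h import *
from scipy.spatial.transform import Rotation as T
s=manip.state();q=s['tool_rot'];M=T.from_quat(q[[1,2,3,0]]).as_matrix();print(s['tool_pos'],s['joint_pos'],np.degrees(np.arctan2(M[1,1],M[0,1])),M[:,2],s['contact_force'])
E
```

```text
[ 0.49968163 -0.3060437   0.19674322] [-6.76127257e-01 -1.67972253e-02  1.74155242e+00 -8.16451150e-04
  1.41533634e+00  1.26082999e+00] -110.97230856607338 [ 6.66159767e-04 -1.56855032e-03 -9.99998548e-01] [-0.29209945  0.85262914  0.53747504]
```

>>> play_rows(series=[[[0.0005, -0.009, -0.02, 0, 0, 0, 0.7], [0, 0, -0.03, 0, 0, 0, 0.7], [0, 0, -0.012, 0, 0, 0, 0.7], [0, 0, 0, 0, 0, 0, 0.7]]])

```text
time: 6.9
tool_pos: [0.4991, -0.3087, 0.1322]
tool_rot: [-0.001, 0.984, -0.179, -0.002]
contact_force: [-0.6, -0.3, -0.4]
gripper_width: 0.696
grasp_force: 0.0
```

```bash
python3 - <<'E'
from h import *
print(manip.state()['tool_pos'])
snap('side','side3')
I=cv2.imread('pics/side3.png')[250:384,200:380]
cv2.imwrite('pics/m4.png',cv2.resize(I,None,fx=4,fy=4,interpolation=cv2.INTER_CUBIC))
p=manip.state()['tool_pos']; print((proj('side3',p)-[200,250])*4, (proj('side3',[.5,-.315,.121])-[200,250])*4)
E
```

```text
[ 0.49913055 -0.30867938  0.13220383]
[374.0754031  259.88547817] [378.52089441 289.13773203]
```

View pics/m4.png

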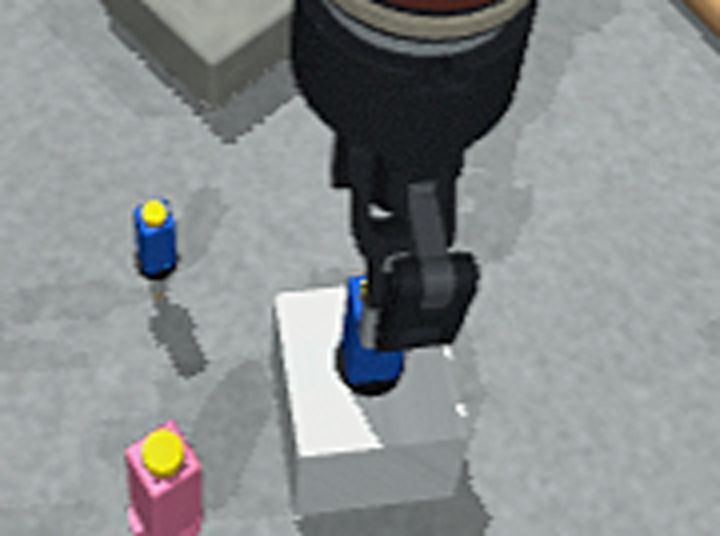

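The near finger is in front of the probe with the far one behind it, and the TCP is still 6 mm short in y. Correcting that and lowering.

>>> play_rows(series=[[[0.001, -0.0065, 0, 0, 0, 0, 0.7], [0, 0, 0, 0, 0, 0, 0.7], [0, 0, -0.01, 0, 0, 0, 0.7], [0, 0, -0.015, 0, 0, 0, 0.7], [0, 0, -0.015, 0, 0, 0, 0.7], [0, 0, -0.015, 0, 0, 0, 0.7], [0, 0, 0, 0, 0, 0, 0.7], [0, 0, 0, 0, 0, 0, 0.7]]])

```text
time: 7.75
tool_pos: [0.501, -0.3165, 0.0792]
tool_rot: [-0.0, 0.984, -0.18, -0.001]
contact_force: [-0.3, -0.1, 0.4]
gripper_width: 0.7
grasp_force: 0.0
```

>>> play_rows(series=[[[0, 0.001, -0.004, 0, 0, 0, 0.5], [0, 0, 0, 0, 0, 0, 0.4], [0, 0, 0, 0, 0, 0, 0.33], [0, 0, 0, 0, 0, 0, 0.28], [0, 0, 0, 0, 0, 0, 0.24], [0, 0, 0, 0, 0, 0, 0.1], [0, 0, 0, 0, 0, 0, 0], [0, 0, 0, 0, 0, 0, 0]]])

```text
time: 8.55
tool_pos: [0.5018, -0.3161, 0.0769]
tool_rot: [0.0, 0.984, -0.18, 0.0]
contact_force: [0.3, 1.0, 4.1]
gripper_width: 0.25
grasp_force: 58.7
```

>>> play_rows(series=[[[0, 0, 0.005, 0, 0, 0, 0], [0, 0, 0.01, 0, 0, 0, 0], [0, 0, 0.015, 0, 0, 0, 0], [0, 0, 0.015, 0, 0, 0, 0], [0, 0, 0.015, 0, 0, 0, 0], [0, 0, 0.015, 0, 0, 0, 0], [0, 0, 0.01, 0, 0, 0, 0], [0, 0, 0.005, 0, 0, 0, 0], [0, 0, 0, 0, 0, 0, 0], [0, 0, 0, 0, 0, 0, 0]]])

```text
time: 9.55
tool_pos: [0.5011, -0.3156, 0.1657]
tool_rot: [-0.0, 0.984, -0.18, -0.0]
contact_force: [-0.0, 0.2, -1.7]
gripper_width: 0.249
grasp_force: 58.6
```

```bash
python3 - <<'E'
from h import *
s=manip.state();p=s['tool_pos'];print(p,s['contact_force'])
snap('side','side4')
I=cv2.imread('pics/side4.png')[200:350,200:400]
cv2.imwrite('pics/m5.png',cv2.resize(I,None,fx=4,fy=4,interpolation=cv2.INTER_CUBIC))
for z in (-.0169-.047,-.0169-.035,-.0169): print((proj('side4',p+[0,0,z])-[200,200])*4)
E
```

```text
[ 0.50114549 -0.31564772  0.16566558] [-0.01820488  0.16566267 -1.74814952]
[377.95909838 513.28197208]
[380.38344191 498.44290845]
[387.86667026 452.63912672]
```

View pics/m5.png

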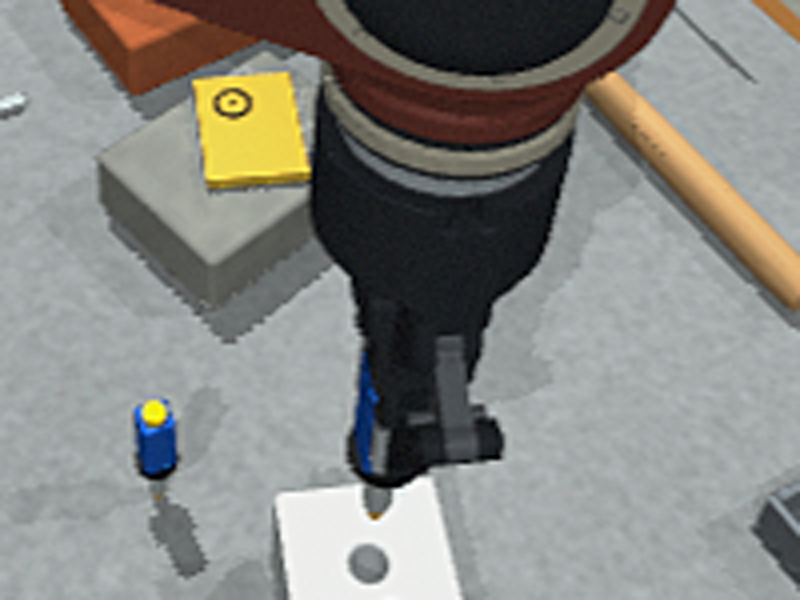

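The probe hangs upright in the fingers with its tip at (375,517), against a predicted (378,513), so the TCP-to-tip model is good to 1–2 mm. Moving above the ring.

>>> play_rows(series=[[[0.004, 0.015, 0.005, 0, 0, 0, 0], [0.009, 0.034, 0, 0, 0, 0, 0], [0.009, 0.034, 0, 0, 0, 0, 0], [0.009, 0.034, 0, 0, 0, 0, 0], [0.009, 0.034, 0, 0, 0, 0, 0], [0.009, 0.034, 0, 0, 0, 0, 0], [0.009, 0.034, 0, 0, 0, 0, 0], [0.009, 0.034, -0.005, 0, 0, 0, 0], [0.004, 0.014, -0.01, 0, 0, 0, 0], [0, 0, 0, 0, 0, 0, 0]]])

```text
time: 10.6
tool_pos: [0.5713, -0.0464, 0.154]
tool_rot: [-0.0, 0.984, -0.178, -0.002]
contact_force: [-0.3, -0.4, -1.4]
gripper_width: 0.251
grasp_force: 58.9
```

>>> play_rows(series=[[[0, 0, -0.005, 0, 0, 0, 0], [0, 0, -0.005, 0, 0, 0, 0], [0, 0, 0, 0, 0, 0, 0], [0, 0, 0, 0, 0, 0, 0]]])

```text
time: 11.0
tool_pos: [0.5722, -0.0498, 0.1461]
tool_rot: [0.0, 0.984, -0.18, -0.0]
contact_force: [0.0, 0.3, -1.1]
gripper_width: 0.253
grasp_force: 58.9
```

>>> play_rows(series=[[[0, 0, -0.01, 0, 0, 0, 0], [0, 0.001, -0.008, 0, 0, 0, 0], [0, 0, -0.003, 0, 0, 0, 0], [0, 0, 0, 0, 0, 0, 0], [0, 0, 0, 0, 0, 0, 0]]])

```text
time: 11.5
tool_pos: [0.5724, -0.0479, 0.1252]
tool_rot: [0.0, 0.984, -0.179, -0.0]
contact_force: [-0.2, 0.8, -0.8]
gripper_width: 0.25
grasp_force: 58.9
```

```bash
python3 - <<'E'
from h import *
s=manip.state();p=s['tool_pos'];print(p,s['contact_force'])
snap('side','side5')
I=cv2.imread('pics/side5.png')[180:270,200:320]
cv2.imwrite('pics/m6.png',cv2.resize(I,None,fx=6,fy=6,interpolation=cv2.INTER_CUBIC))
def o(X): return (proj('side5',X)-[200,180])*6+2.5
print('tip',o(p+[0,0,-.0639]),'ring',o([.572,-.0485,.053]),'below tip',o([p[0],p[1],.053]),'dx10',o([p[0]+.01,p[1],.053]),'dy10',o([p[0],p[1]+.01,.053]))
E
```

```text
[ 0.57240446 -0.0478756   0.12516003] [-0.22179035  0.7649589  -0.76586467]
tip [348.57191731 257.70301072] ring [348.13890286 274.2141644 ] below tip [348.33809238 272.7752592 ] dx10 [371.80321491 264.12368356] dy10 [336.36036127 255.51604787]
```

View pics/m6.png

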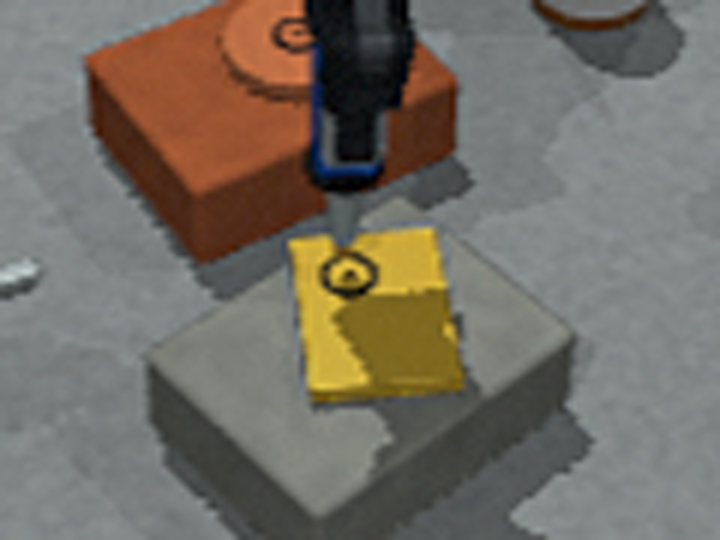

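The ring centre is at about (349,274) and the shank at about (344,215), so the tip is only about 1.5 mm to the left of the ring centre. I'll nudge it across and lower gently, watching the force.

>>> play_rows(series=[[[0.0015, -0.0005, 0, 0, 0, 0, 0], [0, 0, -0.003, 0, 0, 0, 0], [0, 0, -0.003, 0, 0, 0, 0], [0, 0, -0.002, 0, 0, 0, 0], [0, 0, -0.001, 0, 0, 0, 0], [0, 0, 0, 0, 0, 0, 0], [0, 0, 0, 0, 0, 0, 0]]])

```text
time: 12.25
tool_pos: [0.5739, -0.0484, 0.1165]
tool_rot: [-0.0, 0.984, -0.18, -0.0]
contact_force: [-0.9, -0.5, -0.2]
gripper_width: 0.251
grasp_force: 58.9
```

>>> play_rows(series=[[[0, 0, -0.002, 0, 0, 0, 0], [0, 0, -0.001, 0, 0, 0, 0], [0, 0, 0, 0, 0, 0, 0], [0, 0, 0, 0, 0, 0, 0]]])

```text
time: 12.65
tool_pos: [0.5741, -0.0484, 0.1135]
tool_rot: [-0.0, 0.984, -0.18, 0.0]
contact_force: [-0.5, 0.0, 0.7]
gripper_width: 0.248
grasp_force: 58.9
```

>>> play_rows(series=[[[0, 0, -0.0015, 0, 0, 0, 0], [0, 0, -0.001, 0, 0, 0, 0], [0, 0, 0, 0, 0, 0, 0], [0, 0, 0, 0, 0, 0, 0], [0, 0, 0, 0, 0, 0, 0]]])

```text
time: 13.15
tool_pos: [0.574, -0.0484, 0.1109]
tool_rot: [-0.0, 0.984, -0.179, 0.0]
contact_force: [-0.3, 0.4, 1.6]
gripper_width: 0.25
grasp_force: 59.0
```

```bash
python3 - <<'E'
from h import *
F=[]
for i in range(4):
    f=snap('side',f'side6'); s=manip.state(); F.append(s['contact_force'])
print(np.mean(F,0),np.std(F,0),s['tool_pos'],s['joint_vel'].round(3))
I=f['frame'][180:270,200:320]
cv2.imwrite('pics/m7.png',cv2.resize(I,None,fx=6,fy=6,interpolation=cv2.INTER_CUBIC))
E
```

```text
[-0.14726057  0.17646315  1.08475586] [0.50808707 0.35670537 0.43867483] [ 0.57402223 -0.04842298  0.11088656] [-0.001  0.001  0.001  0.     0.001  0.001]
```

View pics/m7.png

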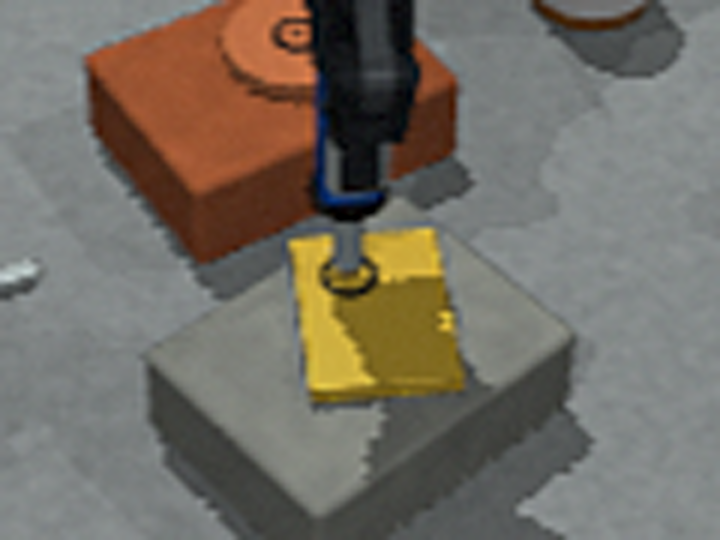

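The tip is inside the ring at about (347,272), the blank has not moved, and the force above the hanging weight is about 2.3 N, close to half the spring travel. Handing in.

```bash
python3 -c "
from h import *
print(manip.job_done())"
```

```text
the job is handed in; nothing more can be done
None
```

I handed the job in with the plunger pressed to its stop and released, and the blue probe held upright inside the brass blank's ring at about 2.3 N, near half its spring travel; the hand-in call gave no verdict.

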